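# Tip the drained tube rack onto its feet and push it home

### The job

The empty orange tube rack has been stood on its end to drain, with its feet towards the small white reader. Push it near the top so that it tips over onto its feet towards the reader, then push it along the bench until its leading end is flush and square against the reader's metal stop, within the side lines of the pale pad. Only push, lifting and carrying nothing, leave the other things on the bench where they are, and finish clear of the rack.

Things in the scene. Friction and masses are not known exactly. Their poses are not given: they have to be found in the camera images.
- rack: Loose orange lattice tube rack, 170 x 90 x 60 mm, 0.13 to 0.25 kg, mass centre mid-way; stands on a 90 x 60 mm solid end plate. Origin: centre of that plate's underside. z along the 170 mm length (up at first), y along the width, x through the 60 mm height to the foot side (x = +30 mm; tube-mouth plate, flat, at -30): level, facing the reader at first; straight down once on its feet.
- rack_heel (a point): Middle of the lower foot-side edge of the standing rack (30, 0, 0 mm in its frame): it tips about this edge, which stays on the bench. Pushed towards the foot side at 120 to 150 mm height it leans without sliding far, and falls by itself past about 20 degrees. Once down, this is the bottom edge of the trailing end plate (90 wide, 60 high), the face to push along.
- rack_toe (a point): Centre of the rack's other end plate (0, 0, 170 mm in its frame): on top of the standing rack; once it is down, the centre of its leading end, 30 mm above the bench and first 25 to 70 mm short of the stop.
- dock: Fixed white reader with an aluminium stop plate 130 mm wide, 45 high. Origin: on the bench at the middle of the stop's face; x level into the stop (the way to push), y along the stop, z up. The reader behind is 150 mm wide, 110 high and ends 122 mm behind the face. Before the stop a flush pale pad, 170 long (x -170 to 0), 130 wide, with blue side lines.
- tube: Bystander: clear standing tube with green cap, 33 mm wide, 113 mm tall. Origin under its foot.
- beaker: Bystander: yellow plastic beaker, 80 mm across, 85 mm tall. Origin under its foot.
- reagent: Bystander: amber bottle with white cap, 52 mm across, 100 mm tall. Origin under its foot.
- pinkbox: Bystander: pink tube box, 73 x 73 x 48 mm. Origin at the centre of its underside.
- pen: Bystander: white marker pen with blue cap lying flat, 130 mm long, 15 mm thick, along its x. Origin at mid-length on the bench.
Mind the look-alikes: they are no part of the job. Of the things shaped like the rack, the orange one is meant.

How it is judged:
On the way, in this order (a step that is already met when the one before it is completed fails the run):
1. the rack has been tipped over and lies on its feet (angle between rack's own x axis and vertical above 3.05 rad), for 0.2 s.
2. the rack has been pushed home against the stop (angle between rack's own x axis and vertical above 3.05 rad and x of rack_toe in the frame of dock above -0.006 m and y of rack_toe in the frame of dock between -0.022 and 0.022 m and y of rack_heel in the frame of dock between -0.022 and 0.022 m and angle between the z axis of rack and the x axis of dock, either way round below 0.1 rad), for 0.2 s.
At the end, for the whole second after the job is handed in: The rack lies flat on its feet (within 5 degrees), at rest, its leading end within 6 mm of the stop and square to it within 0.1 rad, the middle of both ends within 22 mm of the dock's centre line (all of step 2 and linear speed of rack below 0.01 m/s); the robot touches nothing.
It fails at once if the rack is lifted, carried or tipped the wrong way (its heel edge leaves the bench by more than 15 mm) (height (world z) of rack_heel above 0.015 m).
It fails at once if a bystander (tube, beaker, bottle, pink box or pen) is moved more than 20 mm, lifted or tipped (distance of any of tube, beaker, reagent, pinkbox, pen from where it was at the start of the episode above 0.02 m or angle between any of tube, beaker, reagent, pinkbox, pen's own z axis and vertical above 0.3 rad).
It also fails if it takes over 40 s, if anything falls off the work surface, if the arm or the gripper's body presses on something with over 40 N, if the wrist force passes 120 N, or if a joint passes its speed limit or range.

### The arm

A 7-joint arm with a two-finger parallel gripper is mounted at the origin on the work surface. World frame = base frame: x ahead of the robot, y to its left, z up, the work surface at z = 0. Lengths are in m, angles in rad, forces in N, time in s.
With the tool pointing down it reaches from about 0.425 to 0.925 m from the base axis. Payload 6.8 kg.
Tool frame: the origin (TCP) lies on the centre line of the jaws, within the pads' length; the fingertips stand 11 mm ahead of it and the grasp point (between the pads) lies 8 mm behind it; z points along the fingers, y is the direction in which the jaws open and shut (so a half turn about z gives the same grasp; the last joint's range is limited). The gripper opens to 85 mm and grips with 20 to 120 N. Pads are 22 mm wide; open, the fingers measure 114 mm over their backs; the gripper's body (76 mm by 85 mm) begins 54 mm behind the grasp point. The pads swing forward as they close: fully open they stand 13 mm farther back than shut.
Start: joints at [-1.44, 0.477, 0.022, 1.555, -0.011, 1.109, -0.083], TCP at [0.16, 0.656, 0.242] pointing down, gripper open.
Joint ranges: [-2.96, 2.96], [-0.34, 2.1], [-1.41, 1.46], [0.24, 2.44], [-1.37, 4.51], [0.17, 1.92], [-2.96, 2.96]. Speed limits (rad/s): [2.39, 2.39, 3.14, 3.14, 3.14, 3.14, 3.14].

### API

Orientations are given as a rotation vector (axis times angle).
In Python, from bench import r gives the robot as it stands.
- The arm moves only by the tool send_rows, never from a script. Its argument "deltas" is a list of rows, each a list of 7 numbers: the opening, from 0 (shut) to 1 (fully open), then the shift along the tool's x, y, z as a fraction of full scale, then the turn, a rotation vector about the tool's x, y, z as a fraction of full scale. In form: [[hand, x, y, z, ax, ay, az], ...]. A call has 1 to 20 rows; each row is the pose to reach, as a shift and turn from the pose commanded when the call began, along the tool's axes at that moment, turning the shorter way round; what a row does not reach only later rows make up. Full scale, the value 1, is 150 mm for a shift and 180 degrees for a turn. A row lasts 1/12 s, in which the tool goes at most 41.7 mm and 7.16 degrees, less where a joint would pass 70% of its speed; a pose out of reach is approached as far as the arm can. A call with a number of a shift or a turn outside -1 to 1 is refused whole. A call with a gripper value outside its range is refused whole. The fingers move at their own pace and stop on an object; "squeeze" is the grip in N (left out, the last holds). Time passes only in rows, so rows that repeat a pose let the fingers close. It gives the time, the measured TCP pose, the force and the opening at its end, in the units of the state.
- r.get_obs(): the state, without advancing time (a new reading comes with each control period).
- r.grab_frame(name): name is "scene" or "top" or "wrist"; returns a dict with "pixels" (480x640x3 uint8, red, green, blue), "camera_matrix" (3x3 intrinsics, pixels), "dist_coeffs" ([k1, k2, p1, p2, k3] as OpenCV has them; the pictures are not rectified), "rvec" (rotation vector, rad) and "tvec" (3), from world to camera coordinates, as OpenCV has them. Camera axes: x right, y down, z forward; pixel columns grow to the right and rows downward; lengths in m; the calibration is good to about 2 mm. A picture is of the moment at which its call begins. There is no depth.
- r.hand_in(): hands the job in, once; it reports no verdict.
The state is a dict: "clock": time; "joints": joint angles; "qvel": joint speeds; "tau": joint torques, N m; "tcp_pos": TCP position; "orientation": TCP orientation; "contact_force": force on the tool from outside, world axes, zero at the start; "moment": the same for the moment, N m; "grip_width": finger opening in m.
Only numpy, scipy, OpenCV 4.12 (cv2) and the standard library are available. Lean on these libraries where they do the work, as an engineer would, in place of code of your own. Each camera call takes 0.05 s, during which the arm holds its last target. There are 200 camera calls.

## Working session

There is one attempt and no reset: what is moved stays moved. The work goes in short steps, Python scripts to look and compute and a tool call to move; the robot and the scene stay as the last step left them, time stands still between calls to the robot, and variables do not carry over. Pictures are saved under pics/ and viewed, about 8 in all and at most 12, crops included, and the job is handed in when it is done.

Besides the shell and the picture viewer there is one more tool, called after "Emit:" as name(argument=value, ...) on one line, values as JSON. send_rows: Moves the arm, as the interface text tells. Shift numbers are shares of 150 mm and turn numbers shares of 180 degrees, none past 1 either way. Its arguments: {"type":"object","properties":{"deltas":{"type":"array","items":{"type":"array","items":{"type":"number"}}},"squeeze":{"type":"number"}},"required":["deltas"]}

```bash
mkdir -p pics; cat > h.py <<'E'
import numpy as np, cv2, pickle
from bench import r
from scipy.spatial.transform import Rotation as R
def grab(n,f):
    d=r.grab_frame(n); cv2.imwrite('pics/'+f+'.png',d['pixels'][:,:,::-1]); pickle.dump(d,open('pics/'+f+'.pkl','wb')); return d
def ld(f): return pickle.load(open('pics/'+f+'.pkl','rb'))
def ray(d,uv,z=0.):
    K=np.array(d['camera_matrix']);M=R.from_rotvec(np.ravel(d['rvec'])).as_matrix();t=np.ravel(d['tvec'])
    p=cv2.undistortPoints(np.array(uv,float).reshape(-1,1,2),K,np.array(d['dist_coeffs'])).reshape(-1,2)
    c=-M.T@t; v=np.c_[p,np.ones(len(p))]@M
    z=np.broadcast_to(z,(len(p),)); return c+v*((z-c[2])/v[:,2])[:,None]
def proj(d,X):
    return cv2.projectPoints(np.array(X,float).reshape(-1,1,3),np.ravel(d['rvec']),np.ravel(d['tvec']),np.array(d['camera_matrix']),np.array(d['dist_coeffs']))[0].reshape(-1,2)
def crop(f,x0,y0,x1,y1,s):
    i=cv2.imread('pics/'+f+'.png')[y0:y1,x0:x1]; cv2.imwrite('pics/'+f+'_c%d_%d.png'%(x0,y0),cv2.resize(i,None,fx=s,fy=s,interpolation=cv2.INTER_CUBIC))
E
python3 -c "
from h import *
for n in ('scene','top'): d=grab(n,n+'0'); print(n,-R.from_rotvec(np.ravel(d['rvec'])).as_matrix().T@np.ravel(d['tvec']))
print(r.get_obs())"
```

```text
scene [0.99325552 0.08453729 0.88028029]
top [ 0.56148517 -0.05773878  1.07540733]
{'clock': 0.1, 'joints': array([-1.44012054,  0.4777585 ,  0.02231411,  1.55631708, -0.01147963,
        1.1093016 , -0.0831014 ]), 'qvel': array([-0.00033163,  0.00011418, -0.00126922, -0.00277467,  0.00092869,
       -0.00029141, -0.00097782]), 'tau': array([ 4.12215624e-03, -5.97758889e+01,  1.61352552e+00, -2.81956905e+01,
        1.28442844e-02,  4.98363035e-03,  1.77534542e-06]), 'tcp_pos': array([0.15952451, 0.65536289, 0.24140983]), 'orientation': array([-3.74085835e-01, -3.11916826e+00,  2.59977148e-03]), 'contact_force': array([-0.94273697,  0.73449374,  0.03256208]), 'moment': array([0.01749255, 0.03793938, 0.01977853]), 'grip_width': 0.08560784622747271}
```

View pics/scene0.png

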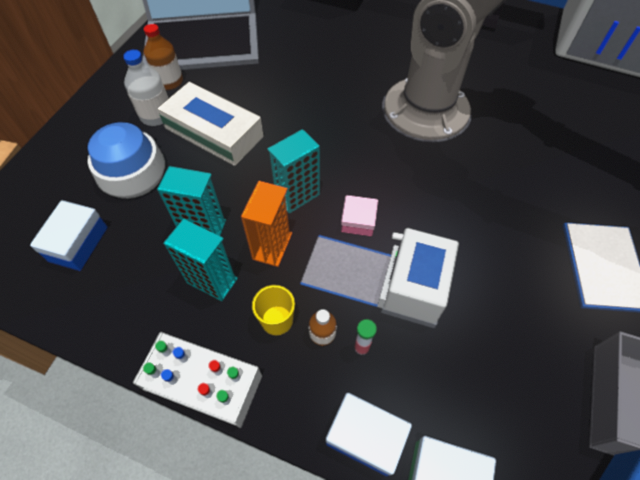

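View pics/top0.png

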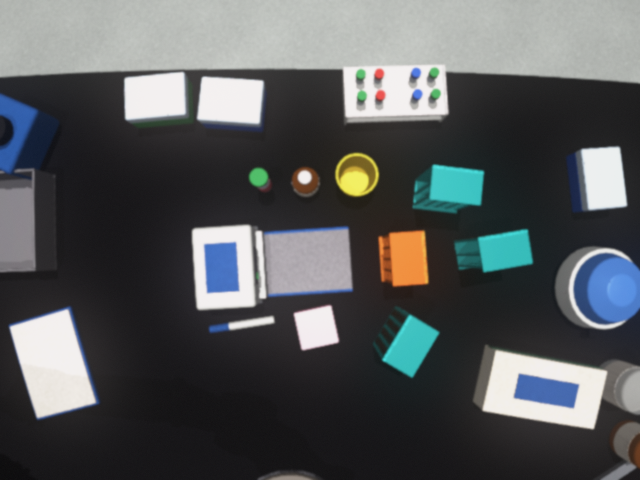

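The orange rack is at top (405,258) and scene (267,222). The look-alikes are the teal racks at top (448,188), (495,250) and (408,345). The pen is at top (242,325) and the reader at (225,267).

```bash
python3 -c "
from h import *
crop('top0',240,140,540,365,2.66)"
```

```text
(no output)
```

View pics/top0_c240_140.png

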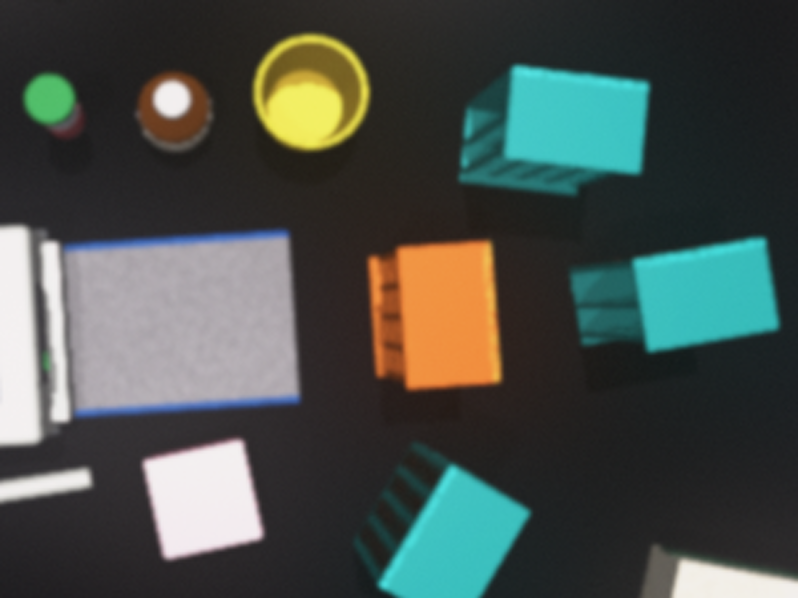

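```bash
python3 -c "
from h import *
d=ld('top0'); f=lambda a:np.array(a)/2.66+[240,140]
np.set_printoptions(precision=4,suppress=True)
pad=ray(d,f([(65,247),(75,414),(299,401),(289,232)]));print('pad',pad)
rk=ray(d,f([(398,246),(490,241),(500,382),(406,389)]),.17);print('rack',rk,rk.mean(0))
print('lens',[np.linalg.norm(pad[i]-pad[i-1]) for i in range(4)],[np.linalg.norm(rk[i]-rk[i-1]) for i in range(4)])
print('foot',ray(d,f([(369,257),(377,377)])))
# dock
ax=pad[0]-pad[3]+pad[1]-pad[2];ax/=np.linalg.norm(ax);o=(pad[2]+pad[3])/2+ax*.17;print('dock',o,ax)
ay=np.array([-ax[1],ax[0],0])
print('rack in dock',(rk-o)@ax,(rk-o)@ay)
print('rackang',np.degrees(np.arctan2(*(rk[0]-rk[1]+rk[3]-rk[2])[[1,0]])),np.degrees(np.arctan2(ax[1],ax[0])))
print('teal top',ray(d,f([(634,260),(766,238),(778,328),(648,351)]),.17))
print('teal2',ray(d,f([(450,465),(529,513),(380,585)]),.17), ray(d,f([(415,445),(355,545)])))
print('teal3',ray(d,f([(514,66),(648,82),(640,173),(505,157)]),.17))
print('pink',ray(d,f([(145,460),(241,440),(263,536),(166,558)]),.048))
print('beaker',ray(d,f([(311,92)]),.085),'reag',ray(d,f([(172,98)]),.1),'tube',ray(d,f([(50,98)]),.113),'pen',ray(d,f([(90,478)]),.01))
print(R.from_rotvec(r.get_obs()['orientation']).as_matrix())
"
```

```text
pad [[ 0.608   0.0552  0.    ]
 [ 0.4815  0.0463  0.    ]
 [ 0.4928 -0.1231  0.    ]
 [ 0.6208 -0.1147  0.    ]]
rack [[ 0.603  -0.1757  0.17  ]
 [ 0.6068 -0.2352  0.17  ]
 [ 0.5163 -0.242   0.17  ]
 [ 0.5116 -0.1812  0.17  ]] [ 0.5594 -0.2085  0.17  ]
lens [np.float64(0.1703840380143774), np.float64(0.12673444297253486), np.float64(0.16981599834561206), np.float64(0.12826245792664745)] [np.float64(0.09158317466854478), np.float64(0.05965778212311632), np.float64(0.09073965570830464), np.float64(0.060903748116290055)]
foot [[ 0.6023 -0.1757  0.    ]
 [ 0.5113 -0.1823  0.    ]]
dock [0.5448 0.0507 0.    ] [-0.0707  0.9975  0.    ]
rack in dock [-0.2299 -0.2895 -0.2899 -0.229 ] [-0.0421 -0.0416  0.0491  0.0494]
rackang 93.99192458794647 94.05336768874847
teal top [[ 0.5953 -0.33    0.17  ]
 [ 0.6105 -0.4196  0.17  ]
 [ 0.5515 -0.4276  0.17  ]
 [ 0.5364 -0.3393  0.17  ]]
teal2 [[ 0.463  -0.21    0.17  ]
 [ 0.432  -0.2616  0.17  ]
 [ 0.386  -0.1657  0.17  ]] [[ 0.4598 -0.2116  0.    ]
 [ 0.3836 -0.1666  0.    ]]
teal3 [[ 0.7206 -0.2514  0.17  ]
 [ 0.7118 -0.3404  0.17  ]
 [ 0.652  -0.3343  0.17  ]
 [ 0.6611 -0.2451  0.17  ]]
pink [[ 0.4524 -0.0093  0.048 ]
 [ 0.4674 -0.0785  0.048 ]
 [ 0.3979 -0.095   0.048 ]
 [ 0.3814 -0.025   0.048 ]]
beaker [[ 0.7149 -0.1252  0.085 ]] reag [[ 0.7074 -0.0279  0.1   ]] tube [[0.7049 0.0551 0.113 ]] pen [[0.4344 0.0337 0.01  ]]
[[-0.9716  0.2365 -0.0003]
 [ 0.2365  0.9716 -0.0016]
 [-0.0001 -0.0017 -1.    ]]
```

Emit:
send_rows(deltas=[[0.5,-0.1,-0.05,0,0,0,0.04],[0.5,-0.2,-0.1,0,0,0,0.08],[0.5,-0.3,-0.15,0,0,0,0.12],[0.5,-0.4,-0.2,0,0,0,0.16],[0.5,-0.5,-0.24,0,0,0,0.2],[0.5,-0.6,-0.3,0,0,0,0.24],[0.5,-0.7,-0.34,0,0,0,0.28],[0.5,-0.8,-0.4,0,0,0,0.32],[0.5,-0.87,-0.43,0,0,0,0.36],[0.5,-0.935,-0.46,0,0,0,0.402],[0.5,-0.935,-0.46,0,0,0,0.402],[0.5,-0.935,-0.46,0,0,0,0.402]])

```text
clock: 1.1
tcp_pos: [0.2796, 0.5554, 0.242]
orientation: [2.141, 2.298, -0.001]
contact_force: [-0.1, -0.3, -0.2]
grip_width: 0.0427
```

Emit:
send_rows(deltas=[[0.5,-0.22,0.12,0,0,0,0],[0.5,-0.45,0.25,0,0,0,0],[0.5,-0.7,0.38,0,0,0,0],[0.5,-0.95,0.5,0,0,0,0],[0.5,-0.95,0.5,0,0,0,0]])

```text
clock: 1.52
tcp_pos: [0.3689, 0.4111, 0.2425]
orientation: [2.148, 2.288, -0.002]
contact_force: [0.7, -0.9, 0.3]
grip_width: 0.0431
```

Emit:
send_rows(deltas=[[0.5,-0.22,0.12,0,0,0,0],[0.5,-0.45,0.25,0,0,0,0],[0.5,-0.7,0.38,0,0,0,0],[0.5,-0.95,0.5,0,0,0,0],[0.5,-0.95,0.5,0,0,0,0]])

```text
clock: 1.93
tcp_pos: [0.4528, 0.2742, 0.2427]
orientation: [2.149, 2.287, -0.001]
contact_force: [0.7, -0.1, 0.9]
grip_width: 0.0429
```

Emit:
send_rows(deltas=[[0.5,-0.22,0.08,0,0,0,0],[0.5,-0.45,0.15,0,0,0,0],[0.5,-0.7,0.22,0,0,0,0],[0.5,-0.95,0.3,0,0,0,0],[0.5,-0.95,0.3,0,0,0,0]])

```text
clock: 2.35
tcp_pos: [0.5059, 0.1354, 0.2429]
orientation: [2.148, 2.288, -0.001]
contact_force: [-0.0, -0.3, -0.6]
grip_width: 0.0429
```

Emit:
send_rows(deltas=[[0.5,-0.22,0.05,0,0,0,0],[0.5,-0.45,0.1,0,0,0,0],[0.5,-0.7,0.15,0,0,0,0],[0.5,-0.95,0.2,0,0,0,0],[0.5,-0.95,0.2,0,0,0,0],[0.5,-0.95,0.2,0,0,0,0]])

```text
clock: 2.85
tcp_pos: [0.5438, 0.0012, 0.2423]
orientation: [2.145, 2.295, -0.0]
contact_force: [-0.2, 0.8, -0.4]
grip_width: 0.0427
```

Emit:
send_rows(deltas=[[0.5,-0.22,0,0,0,0,0],[0.5,-0.45,0,0,0,0,0],[0.5,-0.7,0,0,0,0,0],[0.5,-0.95,0,0,0,0,0],[0.5,-0.95,0,0,0,0,0]])

```text
clock: 3.27
tcp_pos: [0.5529, -0.1458, 0.2428]
orientation: [2.147, 2.289, -0.003]
contact_force: [-0.3, 0.2, 1.2]
grip_width: 0.0427
```

Emit:
send_rows(deltas=[[0.5,-0.22,0,0,0,0,0],[0.5,-0.45,0,0,0,0,0],[0.5,-0.7,0,0,0,0,0],[0.5,-0.85,0,0,0,0,0],[0.5,-0.95,0,0,0,0,0],[0.5,-0.95,0,0,0,0,0],[0.5,-0.95,0,0,0,0,0]])

```text
clock: 3.85
tcp_pos: [0.5639, -0.2799, 0.2417]
orientation: [-2.14, -2.298, -0.001]
contact_force: [0.2, 0.0, -0.2]
grip_width: 0.0428
```

```bash
python3 -c "
from h import *
grab('top','top1');crop('top1',340,170,540,320,4)
o=r.get_obs();print(o['tcp_pos'],R.from_rotvec(o['orientation']).as_matrix())"
```

```text
[ 0.56405006 -0.2789828   0.24172299] [[-7.25266240e-02  9.97366346e-01 -5.10441945e-04]
 [ 9.97365011e-01  7.25273853e-02  1.67715053e-03]
 [ 1.70975451e-03 -3.87458871e-04 -9.99998463e-01]]
```

View pics/top1_c340_170.png

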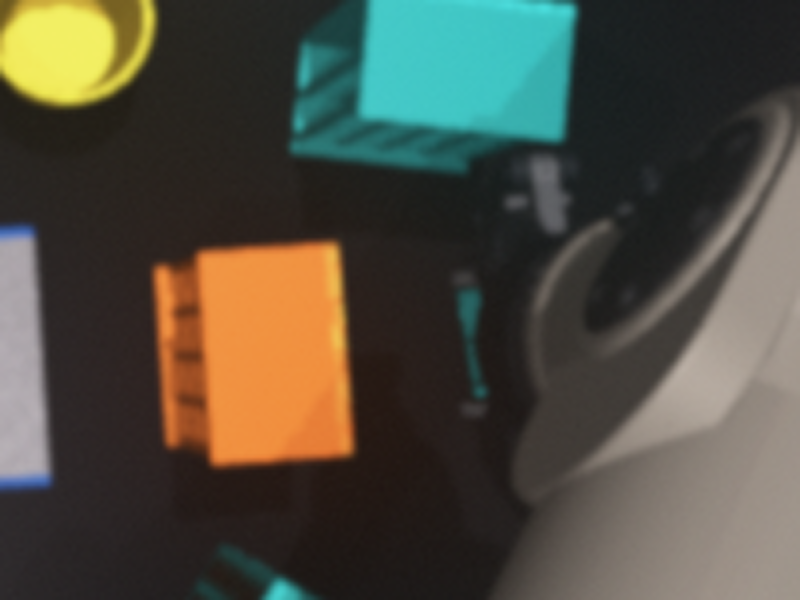

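The picture shows the fingers in the gap: fingertips around crop x 470, rack back edge at 345, standing teal racks clear. I'll descend, then push near the top.

Emit:
send_rows(deltas=[[0.5,0,0,0.15,0,0,0],[0.5,0,0,0.35,0,0,0],[0.5,0,0,0.5,0,0,0],[0.5,0,0,0.65,0,0,0],[0.5,0,0,0.7,0,0,0],[0.5,0,0,0.7,0,0,0]])

```text
clock: 4.4
tcp_pos: [0.5626, -0.2786, 0.1352]
orientation: [-2.136, -2.297, 0.001]
contact_force: [-0.8, 0.6, 0.4]
grip_width: 0.0428
```

Emit:
send_rows(deltas=[[0.5,0.05,0,0,0,0,0],[0.5,0.1,0,0,0,0,0],[0.5,0.15,0,0,0,0,0],[0.5,0.18,0,0,0,0,0],[0.5,0.21,0,0,0,0,0],[0.5,0.24,0,0,0,0,0],[0.5,0.27,0,0,0,0,0],[0.5,0.3,0,0,0,0,0]])

```text
clock: 5.07
tcp_pos: [0.5609, -0.2399, 0.1397]
orientation: [2.141, 2.291, -0.001]
contact_force: [0.7, -2.9, 2.2]
grip_width: 0.0427
```

Emit:
send_rows(deltas=[[0.5,0.03,0,0,0,0,0],[0.5,0.06,0,0,0,0,0],[0.5,0.09,0,0,0,0,0],[0.5,0.12,0,0,0,0,0],[0.5,0.15,0,0,0,0,0],[0.5,0.18,0,0,0,0,0],[0.5,0.21,0,0,0,0,0]])

```text
clock: 5.65
tcp_pos: [0.5577, -0.2048, 0.1371]
orientation: [-2.143, -2.297, 0.0]
contact_force: [-0.2, -1.5, 0.9]
grip_width: 0.0427
```

```bash
python3 -c "
from h import *
grab('scene','sc1');crop('sc1',160,120,480,360,2.5)
o=r.get_obs();print(o['tcp_pos'],o['contact_force'])"
```

```text
[ 0.55772004 -0.20365999  0.13695875] [ 0.45871776  1.18945437 -0.36543757]
```

View pics/sc1_c160_120.png

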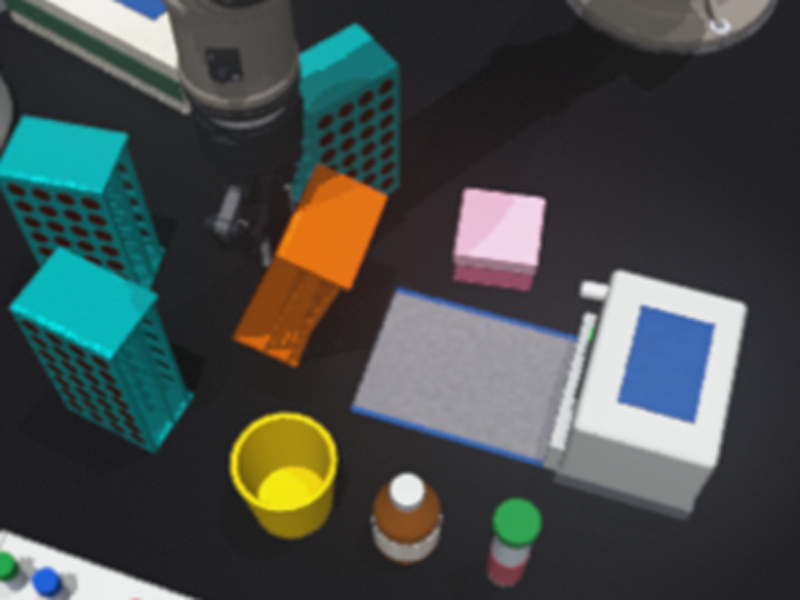

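The rack is leaning about 20 degrees towards the pad, with its top at crop (335,230) and its heel still down. I'll push a little more and let it fall.

Emit:
send_rows(deltas=[[0.5,0.04,0,0,0,0,0],[0.5,0.08,0,0,0,0,0],[0.5,0.12,0,0,0,0,0],[0.5,0.15,0,0,0,0,0],[0.5,0.15,0,0,0,0,0],[0.5,0.15,0,0,0,0,0],[0.5,0.1,0,0,0,0,0],[0.5,0.0,0,0,0,0,0],[0.5,-0.15,0,0,0,0,0],[0.5,-0.3,0,0,0,0,0],[0.5,-0.45,0,0,0,0,0],[0.5,-0.47,0,0,0,0,0],[0.5,-0.47,0,0,0,0,0]])

```text
clock: 6.78
tcp_pos: [0.5618, -0.279, 0.1375]
orientation: [2.148, 2.291, -0.002]
contact_force: [-0.8, 0.9, 0.9]
grip_width: 0.0428
```

```bash
python3 -c "
from h import *
grab('top','top2');crop('top2',240,140,540,365,2.66)
o=r.get_obs();print(o['tcp_pos'],o['contact_force'])"
```

```text
[ 0.56220228 -0.27695195  0.13717198] [ 0.35695643  0.3808458  -0.282622  ]
```

View pics/top2_c240_140.png

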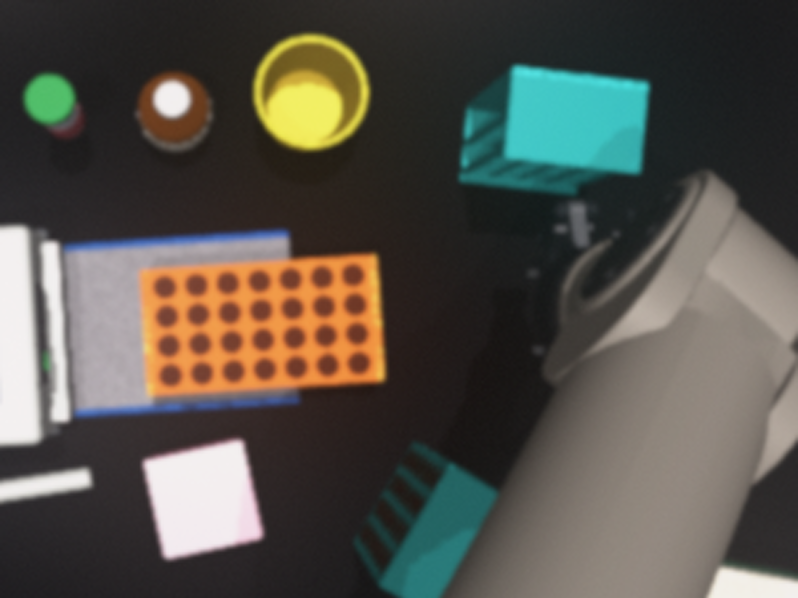

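Tipped and flat. The top-plate corners in the crop are (141,269), (377,255), (385,381) and (150,397).

```bash
python3 -c "
from h import *
np.set_printoptions(precision=4,suppress=True)
d=ld('top2'); f=lambda a:np.array(a)/2.66+[240,140]
o=np.array([.5448,.0507,0]);ax=np.array([-.0707,.9975,0]);ay=np.array([-ax[1],ax[0],0])
k=ray(d,f([(141,269),(377,255),(385,381),(150,397)]),.06)
print((k-o)@ax,(k-o)@ay); v=k[0]-k[1]+k[3]-k[2];print(np.degrees(np.arctan2(v[1],v[0])))
print((ray(d,f([(58,242),(70,420)]),.045)-o)@ax)
s=r.get_obs();t=s['tcp_pos'];print((t-o)@ax,(t-o)@ay)"
```

```text
[-0.0595 -0.229  -0.2288 -0.0603] [-0.0412 -0.0406  0.0499  0.0505]
94.06865363253874
[ 0.0003 -0.0006]
-0.32806316052480394 0.00580621606292939
```

Emit:
send_rows(deltas=[[0.5,0.2,-0.01,0,0,0,0],[0.5,0.25,-0.01,0.1,0,0,0],[0.5,0.25,-0.01,0.25,0,0,0],[0.5,0.25,-0.01,0.4,0,0,0],[0.5,0.25,-0.01,0.55,0,0,0],[0.5,0.25,-0.01,0.65,0,0,0],[0.5,0.25,-0.01,0.65,0,0,0],[0.5,0.25,-0.01,0.65,0,0,0]])

```text
clock: 7.5
tcp_pos: [0.5582, -0.2373, 0.0393]
orientation: [-2.141, -2.297, 0.001]
contact_force: [-0.2, -0.4, 0.0]
grip_width: 0.0426
```

Emit:
send_rows(deltas=[[0.5,0.1,0,0,0,0,0],[0.5,0.2,0,0,0,0,0],[0.5,0.26,0,0,0,0,0],[0.5,0.3,0,0,0,0,0],[0.5,0.33,0,0,0,0,0],[0.5,0.36,0,0,0,0,0],[0.5,0.39,0,0,0,0,0],[0.5,0.42,0,0,0,0,0],[0.5,0.45,0,0,0,0,0],[0.5,0.48,0,0,0,0,0],[0.5,0.51,0,0,0,0,0],[0.5,0.54,0,0,0,0,0],[0.5,0.57,0,0,0,0,0],[0.5,0.6,0,0,0,0,0],[0.5,0.63,0,0,0,0,0],[0.5,0.65,0,0,0,0,0],[0.5,0.66,0,0,0,0,0],[0.5,0.66,0,0,0,0,0]])

```text
clock: 9.0
tcp_pos: [0.5515, -0.1387, 0.0396]
orientation: [-2.142, -2.297, -0.0]
contact_force: [1.2, -0.2, -0.7]
grip_width: 0.0424
```

Emit:
send_rows(deltas=[[0.5,0.01,0,0,0,0,0],[0.5,0.015,0,0,0,0,0],[0.5,0.02,0,0,0,0,0],[0.5,0.02,0,0,0,0,0]])

```text
clock: 9.33
tcp_pos: [0.5513, -0.1365, 0.0396]
orientation: [-2.143, -2.296, 0.0]
contact_force: [0.5, -0.8, -0.4]
grip_width: 0.0428
```

```bash
python3 -c "
from h import *
grab('top','top3');crop('top3',240,200,440,320,4)
s=r.get_obs();o=np.array([.5448,.0507,0]);t=s['tcp_pos'];print((t-o)@[-.0707,.9975,0],s['contact_force'])"
```

```text
-0.1871299454337293 [-0.6549801  -0.09081608  0.3994075 ]
```

View pics/top3_c240_200.png

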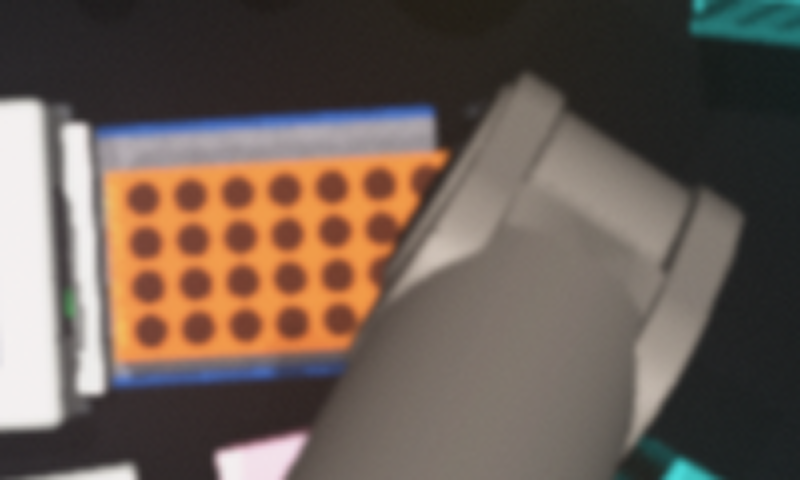

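The rack is square on the pad and a few mm short of the stop (leading edge at crop x 104–114). I'll creep until the force rises.

Emit:
send_rows(deltas=[[0.5,0.01,0,0,0,0,0],[0.5,0.02,0,0,0,0,0],[0.5,0.03,0,0,0,0,0],[0.5,0.03,0,0,0,0,0]])

```text
clock: 9.72
tcp_pos: [0.5512, -0.1318, 0.0397]
orientation: [-2.143, -2.297, -0.0]
contact_force: [0.2, 0.8, -0.2]
grip_width: 0.0427
```

Emit:
send_rows(deltas=[[0.5,0.01,0,0,0,0,0],[0.5,0.015,0,0,0,0,0],[0.5,0.015,0,0,0,0,0]])

```text
clock: 9.97
tcp_pos: [0.5511, -0.1298, 0.0398]
orientation: [-2.143, -2.297, -0.0]
contact_force: [0.6, 0.1, 0.2]
grip_width: 0.0426
```

```bash
python3 -c "
from h import *
np.set_printoptions(precision=4,suppress=True)
o=np.array([.5448,.0507,0]);ax=np.array([-.0707,.9975,0]);ay=np.array([-ax[1],ax[0],0])
k=ray(ld('top3'),np.array([(104,172),(114,362)])/4+[240,200],.06);print((k-o)@ax,(k-o)@ay)
s=r.get_obs();t=s['tcp_pos'];print((t-o)@ax,(t-o)@ay,s['contact_force'])"
```

```text
[-0.0079 -0.0072] [-0.0408  0.0497]
-0.18048537777113757 0.00645948305808291 [0.5898 0.0572 0.1914]
```

Emit:
send_rows(deltas=[[0.5,0.005,0,0,0,0,0],[0.5,0.01,0,0,0,0,0],[0.5,0.01,0,0,0,0,0]])

```text
clock: 10.22
tcp_pos: [0.551, -0.1284, 0.0398]
orientation: [2.143, 2.297, 0.0]
contact_force: [-0.2, -1.4, -0.5]
grip_width: 0.0425
```

Emit:
send_rows(deltas=[[0.5,0.005,0,0,0,0,0],[0.5,0.01,0,0,0,0,0],[0.5,0.01,0,0,0,0,0]])

```text
clock: 10.47
tcp_pos: [0.5511, -0.1277, 0.0399]
orientation: [2.143, 2.296, -0.0]
contact_force: [0.2, -3.8, -0.2]
grip_width: 0.0427
```

The force is rising and the advance has stalled, so the rack is on the stop. One last nudge to seat it, then back off and up.

Emit:
send_rows(deltas=[[0.5,0.01,0,0,0,0,0],[0.5,0.01,0,0,0,0,0],[0.5,0.01,0,0,0,0,0],[0.5,0.01,0,0,0,0,0]])

```text
clock: 10.8
tcp_pos: [0.5513, -0.1276, 0.0402]
orientation: [2.143, 2.293, -0.001]
contact_force: [0.7, -7.5, -1.1]
grip_width: 0.0423
```

Emit:
send_rows(deltas=[[0.5,-0.05,0,0,0,0,0],[0.5,-0.15,0,0,0,0,0],[0.5,-0.3,0,0,0,0,0],[0.5,-0.45,0,0,0,0,0],[0.5,-0.55,0,-0.1,0,0,0],[0.5,-0.6,0,-0.3,0,0,0],[0.5,-0.6,0,-0.5,0,0,0],[0.5,-0.6,0,-0.75,0,0,0],[0.5,-0.6,0,-0.95,0,0,0],[0.5,-0.6,0,-0.95,0,0,0],[0.5,-0.6,0,-0.95,0,0,0]])

```text
clock: 11.72
tcp_pos: [0.558, -0.2151, 0.184]
orientation: [2.141, 2.296, 0.004]
contact_force: [-1.5, 0.6, -0.6]
grip_width: 0.0426
```

```bash
python3 -c "
from h import *
grab('top','top4');crop('top4',190,140,460,342,2.9)
s=r.get_obs();print(s['tcp_pos'],s['contact_force'])"
```

```text
[ 0.5569463  -0.21455799  0.18227512] [-0.22843653  0.58995591 -0.47295516]
```

View pics/top4_c190_140.png

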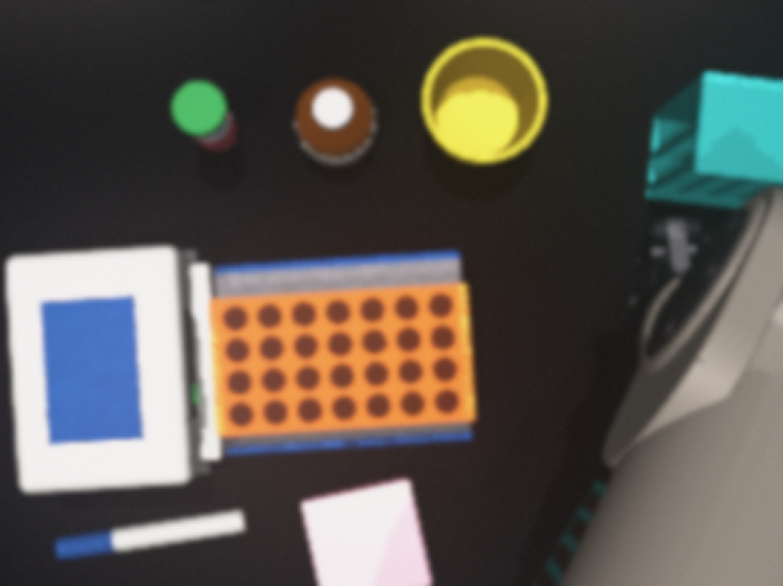

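The rack lies flush, with corners at crop (212,298), (466,284), (476,420) and (219,438). One numeric check, then I hand in.

```bash
python3 -c "
from h import *
np.set_printoptions(precision=4,suppress=True)
o=np.array([.5448,.0507,0]);ax=np.array([-.0707,.9975,0]);ay=np.array([-ax[1],ax[0],0])
k=ray(ld('top4'),np.array([(212,298),(466,284),(476,420),(219,438)])/2.9+[190,140],.06);print((k-o)@ax,(k-o)@ay)
ok=np.all(((k-o)@ax)[[0,3]]>-.006);print(ok)
if ok: print(r.hand_in())"
```

```text
[-0.0024 -0.1695 -0.1704 -0.0015] [-0.0416 -0.0404  0.0491  0.0503]
True
the job is handed in; nothing more can be done
None
```

I tipped the orange rack onto its feet towards the reader with a push at about 137 mm height. I then pushed it along the pad with two fingers on its trailing end until it met the stop, backed off, raised the hand and handed the job in at about 12 s.

- **Position:** in the last picture the leading end is about 2 mm from the stop by measurement. The push force had risen to 7.5 N with no further advance, so it is against the stop.
- **Alignment:** the rack is square to the stop within about 0.01 rad, and both ends sit about 4 mm off the dock's centre line, against the 22 mm allowed.
- **Surroundings:** the tube, beaker, bottle, box and pen look unmoved in the pictures. I did not measure their positions again. The gripper touches nothing.

No check failed or disagreed.

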